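Load the agitator ball and hold the shaker's dead-man lever half way

ROBOT

A 6-joint arm with a two-finger parallel gripper is mounted at the origin on the work surface. World frame = base frame: x ahead of the robot, y to its left, z up, the work surface at z = 0. Lengths are in mm, angles in rad, forces in N, time in s.
With the tool pointing down it reaches from about 400 to 925 mm from the base axis. Payload 12.5 kg.
Tool frame: the origin (TCP) lies at the centre of the arm's flange, where the gripper is bolted on; the fingertips stand 190 mm ahead of it and the grasp point (between the pads) lies 171 mm ahead of it; z points along the fingers, y is the line along which they close (so a half turn about z gives the same grasp; the last joint's range is limited). The gripper opens to 95 mm and grips with 3 to 60 N. Pads are 20 mm wide; open, the fingers measure 119 mm over their backs; the gripper's body (75 mm by 180 mm) begins 59 mm behind the grasp point.
Start: joints at [-1.294, 0.491, 1.559, -0, 1.092, -0.106], TCP at [233.468, -579.756, 404.761] pointing down, gripper open.
Joint ranges: [-3.1, 3.1], [-0.84, 2.19], [0.05, 2.79], [-1.13, 4.28], [0.06, 2.93], [-2.69, 2.69]. Speed limits (rad/s): [2.22, 2.22, 2.79, 3.14, 3.14, 3.14].

INTERFACE

Orientations are given as [roll, pitch, yaw] about the fixed x, y, z axes, in that order (R = Rz(yaw) Ry(pitch) Rx(roll)).
In Python, from cell import env, read_camera, search_frame, cut_out gives the robot as it stands. The module is installed in compiled form; this text tells all that it offers.
- The arm moves only by the tool move_arm, never from a script. Its argument "commands" is a list of rows, each a list of 3 entries, a list of its own where there are three numbers: the shift along the world's x, y, z normalised to -1 to 1, where 1 is 0.03 m, then the turn about the world's z normalised to -1 to 1, where 1 is 0.08 rad, then the opening, from -1 (shut) to 1 (fully open), so that 0 is half open. A call has 1 to 20 rows; each row shifts and turns the commanded pose from where the row before left it; what a row does not reach is not made up. A row lasts 1/12 s, in which the tool goes at most 41.7 mm and 7.16 degrees, less where a joint would pass 70% of its speed; a pose out of reach is approached as far as the arm can. A call with a number of a shift or a turn outside -1 to 1 is refused whole. A call with a gripper value outside its range is refused whole. The fingers move at their own pace and stop on an object; the grip force is fixed at half the most. Time passes only in rows, so rows that do not move let the fingers close. It gives the time, the measured TCP pose, the force, the opening and the grip force at its end, in the units of the state.
- env.state(): the state, without advancing time (a new reading comes with each control period).
- read_camera(name): name is "scene" or "top"; returns a dict with "image" (384x512x3 uint8, red, green, blue), "fx", "fy", "cx", "cy" (pixels), "D" ([k1, k2, p1, p2, k3] as OpenCV has them; the pictures are not rectified), "rvec" (rotation vector, rad) and "tvec" (3), from world to camera coordinates, as OpenCV has them. Camera axes: x right, y down, z forward; pixel columns grow to the right and rows downward; lengths in mm; the calibration is good to about 2 mm. A picture is of the moment at which its call begins. There is no depth.
- env.job_done(): hands the job in; it is judged then, once.
Trained networks look in a picture, given as the dict that the camera call returned (one of the last four; its "shot" number tells which), for a name from the list of things; names that differ only in an ending like _2 or _b are one class to them, and where a whole thing is asked for, a point or a joint stands for the part that bears it (a point fixed in the world has none). Each returns a list of dicts, best first, with "confidence" (0 to 1); they miss things now and then, are a little off and sometimes report something else, mostly with a low value. They report only what shows in the picture. A call takes as long as a camera call. They do not tell look-alikes from the thing itself.
- search_frame(thing, picture): "at" ([column, row] in pixels, amid what is visible of it).
- cut_out(thing, picture): "region" (384x512 bool, what is visible of it) and "at" ([column, row] in pixels, amid what is visible of it).
The state is a dict: "t": time; "joints": joint angles; "qvel": joint speeds; "tau": joint torques, N m; "eef_pos": TCP position; "tcp_rot": TCP orientation; "ft_force": force on the tool from outside, world axes, zero at the start; "moment": the same for the moment, N m; "opening": opening from 0.0 (shut) to 1.0 (fully open); "grip_force": force on a finger pad.
Only numpy, scipy, OpenCV 4.12 (cv2) and the standard library are available. Lean on these libraries where they do the work, as an engineer would, in place of code of your own. Each camera call takes 0.05 s, during which the arm holds its last target. There are 200 camera calls.

TASK

Take the white porcelain ball from the wooden rest and lower it gently into the open steel pot on the blue shaker: set it down on the pot's floor without dropping it, and leave it there. Then press the yellow pad of the console's sprung lever down to half of its travel, so that the bar lies level over the green band, never down into the red, and keep it held there: the program finishes while the gripper is still holding the lever down. Leave the other balls, the glaze jar and the cup where they are.

Things in the scene. Friction and masses are not known exactly. Their poses are not given: they have to be found in the camera images.
- white_ball_center (a point): centre of the white porcelain ball, diameter 50 mm, about 0.13 to 0.20 kg, the one to load; it starts on one of the rest's three places
- rest: wooden bar, fixed, 235 long (its x) x 40 wide (its y) x 25 mm high, with three round holes in a row along its x, 75 mm apart; a 50 mm ball sits on each hole, its centre 46 mm above the table, overhanging the bar by 5 mm on both sides in y. Origin: centre of its underside, on the table. Which ball is on which hole varies
- steel_ball_center (a point): centre of the dark steel ball, diameter 50 mm, on the rest; leave it alone
- brown_ball_center (a point): centre of the brown stoneware ball, diameter 50 mm, on the rest; leave it alone
- shaker: glaze sample shaker, fixed: blue base 200 x 200 mm with a round open steel pot (outer diameter 140, wall 5 mm) clamped on its middle between four black posts (top 72 mm above the table, 76 mm out in x and y); a blue motor sticks out to +165 mm in x. Origin: underside, on the table, under the pot's centre. It stands left or right, the console on the other side
- pot_floor (a point): centre of the pot's flat inner floor, 56 mm above the table; inner diameter 130 mm, inner depth 66 mm
- pot_rim (a point): centre of the pot's mouth, at rim height, 122 mm above the table
- console: grey console, fixed, 110 (x) x 220 (y) x 36 mm high. Origin on the table, 5 mm from the centre of its underside. White upright sector plate: 4 mm thick, at console x = -36 mm, y -110 to -40 mm, top 135 mm above the table; on it the green band (bar within about 0.08 rad of level) and below it the red
- axle (a point): centre of the lever's axle, at console y = +60 mm, 85 mm above the table, between two posts 103 mm high; the axle lies along console x and the steel bar runs from it towards console -y, to 169 mm from the axle
- pad (a point): centre of the top face of the lever's yellow round pad, 38 mm diameter; it lies 120 mm along the bar from the axle and 14 mm above the bar's centre line. Released: console y = -53 mm, 128 mm above the table; at half travel: console y = -60 mm, 99 mm above the table
- lever (a joint): angle of the sprung lever in rad: 0 released (the bar rises 0.25 rad from the axle to the pad), 0.25 half travel (bar level, middle of the green band), 0.5 bottom stop (in the red, which begins just above 0.4). It springs back by itself when let go. Pushing down on the pad takes about 3 N to start, 7 N at half travel and 11 N at the stop
- glaze_jar: amber glaze jar with blue cap, 72 mm diameter, 110 mm high, standing beyond the rest; origin at the centre of its underside; leave it alone
- cup: blue cup, 76 mm rim diameter, 85 mm high, standing beyond the rest; origin at the centre of its underside; leave it alone
Things that resemble listed ones, but are neither listed nor needed, are in the scene too. What is shaped like the console but orange is not meant.

How it is judged:
By the outcome, as a careful person would: the job done as asked, in the order asked, and still so for the second after the job is handed in, while the arm keeps its last pose, push and grip.
It also fails if it takes over 64 s, if anything falls off the work surface, if the arm or the gripper's body presses on something with over 40 N, if the wrist force passes 120 N, or if a joint passes its speed limit or range.

## Working session

There is one attempt and no reset: what is moved stays moved. The work goes in short steps, Python scripts to look and compute and a tool call to move; the robot and the scene stay as the last step left them, time stands still between calls to the robot, and variables do not carry over. Pictures are saved under pics/ and viewed, at most 10 in all, crops included, and the job is handed in when it is done.

Besides the shell and the picture viewer there is one more tool, called after "Call:" as name(argument=value, ...) on one line, values as JSON. move_arm: Moves the arm, as the interface text tells. Its arguments: {"type":"object","properties":{"commands":{"type":"array","items":{"type":"array"}}},"required":["commands"]}

```bash
mkdir -p pics; cat > h.py <<'E'
import numpy as np, cv2
from cell import env, read_camera, search_frame, cut_out
def ray(p,px):
    K=np.array([[p["fx"],0,p["cx"]],[0,p["fy"],p["cy"]],[0,0,1.]])
    u=cv2.undistortPoints(np.array([[px]],float),K,np.array(p["D"],float)).ravel()
    R=cv2.Rodrigues(np.array(p["rvec"],float))[0]; t=np.array(p["tvec"],float).ravel()
    return -R.T@t, R.T@np.array([u[0],u[1],1])
def atz(p,px,z):
    c,d=ray(p,px); return c+d*(z-c[2])/d[2]
def two(p1,x1,p2,x2):
    c1,d1=ray(p1,x1);c2,d2=ray(p2,x2)
    s=np.linalg.lstsq(np.c_[d1,-d2],c2-c1,rcond=None)[0]
    a,b=c1+s[0]*d1,c2+s[1]*d2
    return (a+b)/2,np.linalg.norm(a-b)
def proj(p,X):
    K=np.array([[p["fx"],0,p["cx"]],[0,p["fy"],p["cy"]],[0,0,1.]])
    return cv2.projectPoints(np.array(X,float).reshape(-1,3),np.array(p["rvec"],float),np.array(p["tvec"],float),K,np.array(p["D"],float))[0].reshape(-1,2)
def save(p,n): cv2.imwrite(f"pics/{n}.png",p["image"][:,:,::-1])
E
python3 - <<'E'
from h import *
import json
P={n:read_camera(n) for n in("scene","top")}
Z=dict(white_ball_center=46,steel_ball_center=46,brown_ball_center=46,rest=25,pot_rim=122,pot_floor=56,pad=128,axle=85,console=36,shaker=30,glaze_jar=55,cup=42)
for n,p in P.items(): print(n,ray(p,(256,192))[0].round())
cv2.imwrite("pics/a.png",np.vstack([P["scene"]["image"],P["top"]["image"]])[:,:,::-1][:, :] if 0 else np.hstack([P["scene"]["image"],P["top"]["image"]])[:,:,::-1])
save(P["scene"],"s0");save(P["top"],"t0")
for k,z in Z.items():
  for n,p in P.items():
    for r in search_frame(k,p)[:3]: print(k,n,np.round(r["at"],1),round(r["confidence"],2),atz(p,r["at"],z).round()[:2])
E
```

```text
scene [1040. -199.  887.]
top [ 422.   39. 1094.]
white_ball_center scene [229.8 190.1] 0.74 [457. -26.]
white_ball_center top [278.6 167.2] 0.46 [603. -51.]
steel_ball_center scene [230.2 188.2] 0.77 [451. -23.]
steel_ball_center top [269.8 216.3] 0.74 [459. -28.]
brown_ball_center scene [237.4 211.6] 0.64 [528. -33.]
brown_ball_center top [274.4 193.2] 0.64 [526. -40.]
brown_ball_center top [375.5 198.7] 0.41 [ 517. -341.]
rest scene [239.1 230.6] 0.87 [570. -47.]
rest top [271.7 200.5] 0.75 [506. -34.]
rest top [298.5 122.3] 0.21 [ 747. -112.]
pot_rim scene [368.8 170.2] 0.82 [595. 301.]
pot_rim top [140.6 189.2] 0.61 [521. 326.]
pot_floor scene [371.  170.5] 0.63 [560. 349.]
pot_floor top [138.2 189.8] 0.87 [525. 352.]
pad scene [110.8 231.6] 0.87 [ 511. -331.]
pad scene [102.2 157.1] 0.59 [ 279. -308.]
pad top [372.2 198.8] 0.92 [ 509. -302.]
pad top [368.9 282.9] 0.83 [ 283. -293.]
pad top [226.6 123.6] 0.48 [705. 100.]
axle scene [128.9 242.5] 0.96 [ 527. -305.]
axle scene [117.4 174.3] 0.66 [ 314. -287.]
axle scene [243.3 288.9] 0.26 [ 739. -104.]
axle top [355.8 278. ] 0.75 [ 290. -270.]
axle top [362.3 199. ] 0.7 [ 512. -288.]
axle top [370.4 198.6] 0.4 [ 514. -312.]
console scene [127.2 244.3] 0.93 [ 499. -317.]
console top [357.7 281.4] 0.73 [ 273. -291.]
shaker scene [369.8 170.4] 0.88 [544. 363.]
shaker top [138.6 187. ] 0.65 [536. 359.]
shaker top [297.2 124.4] 0.59 [ 739. -107.]
glaze_jar scene [321.3 255.5] 0.85 [727.  99.]
glaze_jar scene [113.8 232. ] 0.45 [ 464. -337.]
glaze_jar top [226.3 122. ] 0.96 [732. 105.]
cup scene [240.  288.5] 0.97 [ 719. -105.]
cup top [300.4 122.2] 0.79 [ 742. -115.]
```

```bash
python3 - <<'E'
import cv2
for n in("s0","t0"): cv2.imwrite(f"pics/{n}b.png",cv2.resize(cv2.imread(f"pics/{n}.png"),(800,600),interpolation=cv2.INTER_CUBIC))
E
```

```text
(no output)
```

View pics/s0b.png

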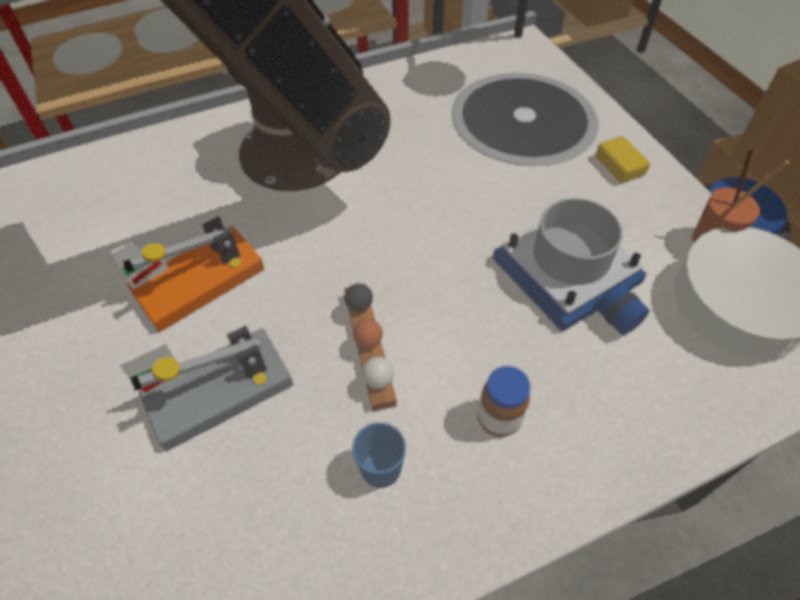

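View pics/t0b.png

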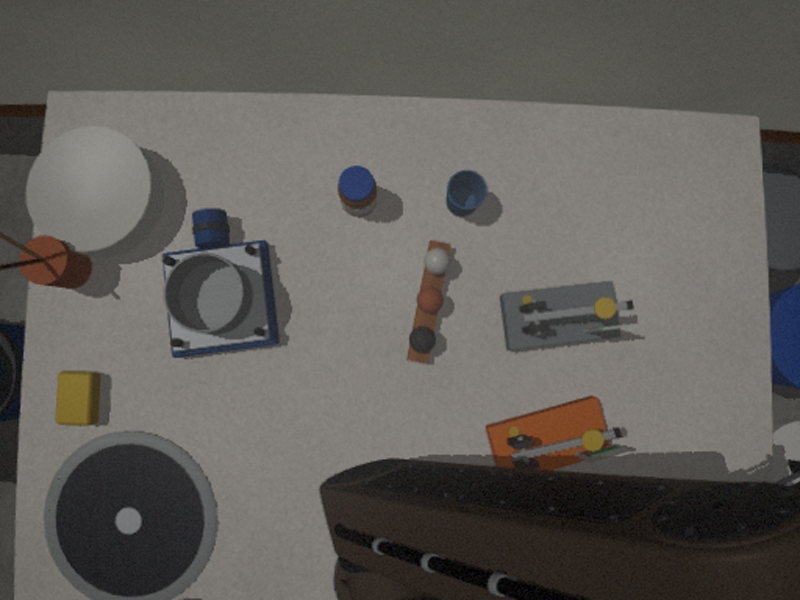

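The scene view shows the white ball at about (242,239) raw, the nearest of the three, with the pot at (371,146). The grey console's pad is at (106,236), and the orange console behind it is a decoy. In the top view the white ball is at (280,167), the pot rim at (132,188) and the grey console's pad at (387,197). Next I'll refine these.

```bash
python3 - <<'E'
from h import *
P={n:read_camera(n) for n in("scene","top")}
def blob(p,c,f,r=14):
    im=p["image"].astype(int);x,y=c
    m=np.zeros(im.shape[:2],np.uint8); m[y-r:y+r,x-r:x+r]=f(im)[y-r:y+r,x-r:x+r]
    n,l,s,ce=cv2.connectedComponentsWithStats(m); k=1+np.argmin([np.hypot(*(q-c))for q in ce[1:]]); return ce[k],s[k]
yel=lambda i:(i[:,:,0]-i[:,:,2]>70)&(i[:,:,1]-i[:,:,2]>40)
print("pad");a,b=[blob(P[n],c,yel) for n,c in(("scene",(106,236)),("top",(387,197)))]
print(a,b,two(P["scene"],a[0],P["top"],b[0]),atz(P["scene"],a[0],128),atz(P["top"],b[0],128))
# balls: neutral bright ball in top/scene; print top candidate rays
for nm,s,t in(("white",(242,239),(279.7,167)),("brown",(235,213.5),(275,192)),("steel",(229,190),(270,217))):
    print(nm,two(P["scene"],s,P["top"],t),atz(P["scene"],s,46)[:2],atz(P["top"],t,46)[:2])
def up(n,x,y,w,h,k):
    im=P[n]["image"][y:y+h,x:x+w,::-1]; return cv2.resize(im,(w*k,h*k),interpolation=cv2.INTER_CUBIC)
A=up("scene",215,170,50,75,4);B=up("top",255,150,50,75,4);C=up("scene",320,110,100,75,4)[:,:400];D=up("top",95,150,100,75,4)
E=up("scene",75,210,100,60,4);F=up("top",310,170,100,60,4)
cv2.imwrite("pics/c.png",np.vstack([np.hstack([C,D]),np.hstack([E,F])]))
cv2.imwrite("pics/c2.png",np.hstack([cv2.resize(A,(400,600)),cv2.resize(B,(400,600))]))
s=env.state();print(s["eef_pos"],s["tcp_rot"],s["opening"],s["t"])
E
```

```text
pad
(array([105.83248731, 235.50761421]), array([ 97, 229,  18,  14, 197], dtype=int32)) (array([386.6557377, 196.6147541]), array([381, 191,  13,  12, 122], dtype=int32)) (array([ 516.13071528, -343.20052681,  127.89843985]), np.float64(0.5789074043412347)) [ 516.06474956 -343.46347574  128.        ] [ 516.18005982 -342.8581301   128.        ]
white (array([604.39470304, -53.66439612,  44.2900112 ]), np.float64(2.110476481403826)) [605.66440562 -52.97964767] [603.72622995 -54.49977591]
brown (array([529.91184889, -41.4454514 ,  45.40407103]), np.float64(1.0962860790607014)) [530.47656177 -41.04813912] [529.66063129 -41.91404582]
steel (array([456.57976739, -28.44964482,  47.7806662 ]), np.float64(0.2115873161987729)) [455.38328426 -27.98931406] [456.60216787 -28.66392286]
[ 233.46932912 -579.76710866  404.75359109] [3.14148216e+00 1.50171071e-05 3.82792919e-01] 0.9995782828200932 1.4
```

View pics/c.png

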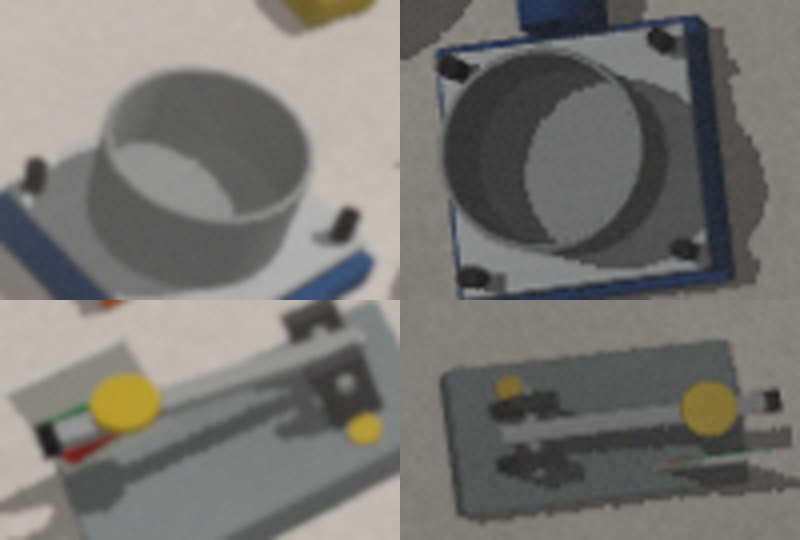

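View pics/c2.png

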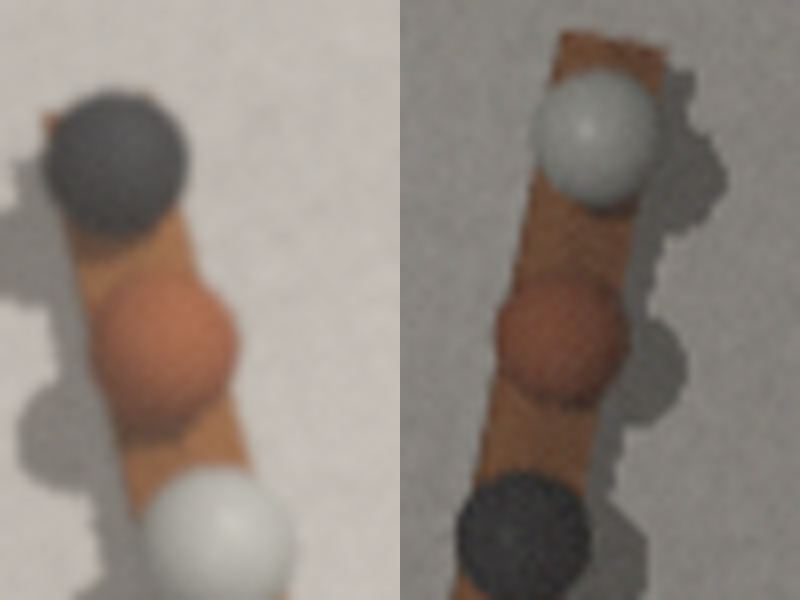

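The crops confirm the ball centres, with white at (280,167) in the top view. The rim centre is at about (371.5,146.5) in the scene view and (130.8,187.4) in the top view.

```bash
python3 - <<'E'
from h import *
P={n:read_camera(n) for n in("scene","top")}
s,t=(371.5,146.5),(130.8,187.4)
X,e=two(P["scene"],s,P["top"],t);print(X,e,atz(P["scene"],s,122),atz(P["top"],t,122))
# fit rim circle check: outer rim extents predicted vs seen
a=np.linspace(0,2*np.pi,72)
for n in P:
  q=proj(P[n],np.c_[X[0]+70*np.cos(a),X[1]+70*np.sin(a),0*a+122]);print(n,q.min(0),q.max(0))
E
```

```text
[526.06329976 355.64756306 115.66889701] 2.28184054344802 [530.52967421 352.30868452 122.        ] [524.85912946 352.52615367 122.        ]
scene [345.13096418 126.13612149] [398.27737556 165.40864902]
top [103.97952596 161.27108997] [155.56461893 212.93658086]
```

Call:
move_arm(commands=[[[0.6,1,0],-1,1],[[0.6,1,0],-1,1],[[0.6,1,0],-1,1],[[0.6,1,0],-1,1],[[0.6,1,0],-1,1],[[0.6,1,0],-0.9,1],[[0.7,1,0],-1,1],[[0.7,1,0],0,1],[[0.7,1,0],0,1],[[0.7,1,0],0,1],[[0.8,1,0],0,1],[[0.8,1,0],0,1],[[0.8,1,0],0,1],[[0.8,1,0],0,1],[[0.8,1,0],0,1],[[0.8,1,0],0,1],[[0.8,1,0],0,1],[[0.3,0.5,0],0,1],[[0.0,0,0],0,1]])

```text
t: 3.08
eef_pos: [603.9, -51.7, 404.4]
tcp_rot: [-3.141, -0.0, -0.166]
ft_force: [0.8, -0.8, -1.2]
opening: 0.997
grip_force: 0.0
```

Call:
move_arm(commands=[[[0,-0.07,-1],0,1],[[0,0,-1],0,1],[[0,0,-1],0,1],[[0,0,-1],0,1],[[0,0,-1],0,1],[[0,0,-0.7],0,1],[[0,0,-0.4],0,1],[[0,0,0],0,1],[[0,0,0],0,1],[[0,0,0],0,-1],[[0,0,0],0,-1],[[0,0,0],0,-1],[[0,0,0],0,-1],[[0,0,0],0,-1],[[0,0,0],0,-1],[[0,0,0],0,-1],[[0,0,0],0,-1]])

```text
t: 4.5
eef_pos: [602.9, -55.6, 222.6]
tcp_rot: [-3.139, -0.001, -0.17]
ft_force: [-0.3, 6.4, 11.5]
opening: 0.515
grip_force: 30.0
```

Call:
move_arm(commands=[[[0,0,0],0,0.4],[[0,0,0],0,0.4],[[0,0,0],0,0.4],[[0,-0.06,-0.12],0,0.4],[[0,0,0],0,0.4],[[0,0,0],0,0.4],[[0,0,0],0,-1],[[0,0,0],0,-1],[[0,0,0],0,-1],[[0,0,0],0,-1],[[0,0,0],0,-1],[[0,0,0],0,-1],[[0,0,0],0,-1]])

```text
t: 5.58
eef_pos: [603.0, -57.1, 219.8]
tcp_rot: [-3.14, -0.003, -0.169]
ft_force: [0.9, 16.1, 14.8]
opening: 0.511
grip_force: 30.0
```

Call:
move_arm(commands=[[[0,0,0],0,0.4],[[0,0,0],0,0.4],[[0,0,0],0,0.4],[[0,0.12,0],0,0.4],[[0,0,0],0,0.4],[[0,0,0],0,0.4]])

```text
t: 6.08
eef_pos: [602.4, -55.0, 218.0]
tcp_rot: [3.141, 0.0, -0.169]
ft_force: [0.0, 0.1, -0.3]
opening: 0.702
grip_force: 0.0
```

Call:
move_arm(commands=[[[0,0,0],0,-1],[[0,0,0],0,-1],[[0,0,0],0,-1],[[0,0,0],0,-1],[[0,0,0],0,-1],[[0,0,0],0,-1],[[0,0,0],0,-1]])

```text
t: 6.67
eef_pos: [602.6, -54.7, 218.7]
tcp_rot: [-3.141, -0.001, -0.169]
ft_force: [1.1, 4.3, 5.9]
opening: 0.514
grip_force: 30.0
```

Call:
move_arm(commands=[[[0,0,0.3],0,-1],[[0,0,0.7],0,-1],[[0,0,1],0,-1],[[0,0,1],0,-1],[[0,0,1],0,-1],[[0,0,1],0,-1],[[0,0,0.5],0,-1],[[0,0.2,0.3],0,-1],[[0,0.4,0],0,-1],[[0,0.6,0],0,-1],[[-0.2,0.8,0],0,-1],[[-0.2,0.8,0],0,-1],[[-0.2,0.8,0],0,-1],[[-0.2,0.8,0],0,-1],[[-0.2,0.8,0],0,-1],[[-0.2,0.8,0],0,-1],[[-0.2,0.8,0],0,-1],[[-0.2,0.8,0],0,-1],[[-0.2,0.8,0],0,-1],[[-0.2,0.8,0],0,-1]])

```text
t: 8.33
eef_pos: [541.4, 222.9, 390.5]
tcp_rot: [3.14, 0.003, -0.169]
ft_force: [1.7, -0.1, -1.3]
opening: 0.51
grip_force: 30.0
```

Call:
move_arm(commands=[[[-0.2,0.8,0],0,-1],[[-0.2,0.8,0],0,-1],[[-0.12,0.8,0],0,-1],[[0,0.8,0],0,-1],[[0,0.8,0],0,-1],[[0,0.4,0],0,-1],[[0,0,0],0,-1],[[0,0,0],0,-1],[[0,0,0],0,-1]])

```text
t: 9.08
eef_pos: [526.8, 352.4, 391.5]
tcp_rot: [3.14, 0.001, -0.169]
ft_force: [-0.3, 0.1, -0.6]
opening: 0.514
grip_force: 30.0
```

```bash
python3 - <<'E'
from h import *
P={n:read_camera(n) for n in("scene","top")}
s=env.state();print(s["eef_pos"],s["ft_force"],s["opening"])
k=lambda n,x,y:cv2.resize(P[n]["image"][y:y+150,x:x+100,::-1],(400,600),interpolation=cv2.INTER_CUBIC)
cv2.imwrite("pics/d.png",np.hstack([k("scene",320,60),k("top",90,110)]))
E
```

```text
[526.99181506 352.02077364 391.98570392] [ 0.34744033 -0.71134781 -0.84010981] 0.5147318592380151
```

View pics/d.png

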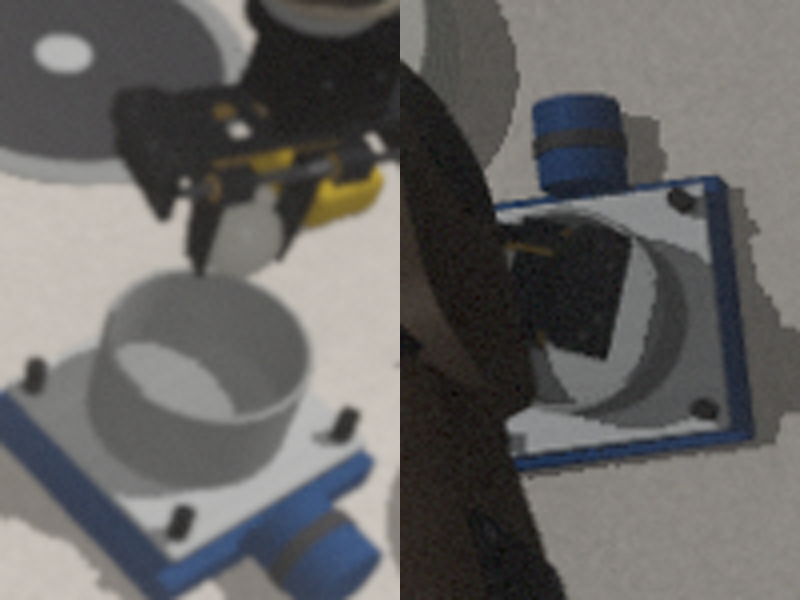

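The ball is held over the pot's mouth. In the scene view it is at crop (245,235), above the rim centred at (206,345). Lowering now.

Call:
move_arm(commands=[[[0,0.03,-0.6],0,-1],[[0,0,-1],0,-1],[[0,0,-1],0,-1],[[0,0,-1],0,-1],[[0,0,-0.5],0,-1],[[0,0,-0.25],0,-1],[[0,0,0],0,-1],[[0,0,0],0,-1],[[0,0,0],0,-1]])

```text
t: 9.93
eef_pos: [527.2, 353.7, 263.1]
tcp_rot: [-3.14, -0.002, -0.17]
ft_force: [-0.8, 0.1, -1.2]
opening: 0.516
grip_force: 30.0
```

Call:
move_arm(commands=[[[0,0,-0.05],0,-1],[[0,0,0],0,-1],[[0,0,-0.03],0,-1],[[0,0,0],0,-1],[[0,0,0],0,-1]])

```text
t: 10.35
eef_pos: [526.8, 353.9, 259.4]
tcp_rot: [3.142, -0.0, -0.169]
ft_force: [-0.1, 0.3, -1.4]
opening: 0.516
grip_force: 30.0
```

Call:
move_arm(commands=[[[0,0,-0.05],0,-1],[[0,0,0],0,-1],[[0,0,-0.05],0,-1],[[0,0,0],0,-1],[[0,0,0],0,-1],[[0,0,0],0,-1]])

```text
t: 10.85
eef_pos: [526.9, 353.8, 256.2]
tcp_rot: [3.141, 0.0, -0.169]
ft_force: [-0.4, 0.4, -1.3]
opening: 0.516
grip_force: 30.0
```

Call:
move_arm(commands=[[[0,0,-0.04],0,-1],[[0,0,0],0,-1],[[0,0,0],0,-1],[[0,0,0],0,-1]])

```text
t: 11.18
eef_pos: [526.9, 353.8, 255.1]
tcp_rot: [3.141, 0.0, -0.169]
ft_force: [0.6, 0.3, -0.8]
opening: 0.509
grip_force: 30.0
```

Call:
move_arm(commands=[[[0,0,-0.03],0,-1],[[0,0,0],0,-1],[[0,0,0],0,-1],[[0,0,0],0,-1]])

```text
t: 11.52
eef_pos: [526.9, 353.9, 254.1]
tcp_rot: [3.142, 0.0, -0.169]
ft_force: [0.3, 0.0, -1.5]
opening: 0.51
grip_force: 30.0
```

Call:
move_arm(commands=[[[0,0,-0.03],0,-1],[[0,0,0],0,-1],[[0,0,0],0,-1],[[0,0,0],0,-1]])

```text
t: 11.85
eef_pos: [526.9, 353.9, 253.5]
tcp_rot: [-3.141, -0.0, -0.169]
ft_force: [-0.4, -0.9, 2.2]
opening: 0.515
grip_force: 30.0
```

Call:
move_arm(commands=[[[0,0,-0.03],0,-1],[[0,0,0],0,-1],[[0,0,0],0,-1],[[0,0,0],0,-1]])

```text
t: 12.18
eef_pos: [527.0, 353.8, 253.3]
tcp_rot: [-3.141, -0.001, -0.169]
ft_force: [-0.9, -2.7, 9.8]
opening: 0.516
grip_force: 30.0
```

It's touching the floor at about the height I predicted. I'll ease off slightly and release with a partial opening.

Call:
move_arm(commands=[[[0,0,0.02],0,-1],[[0,0,0],0,-1],[[0,0,0],0,0.15],[[0,0,0],0,0.2],[[0,0,0],0,0.3],[[0,0,0],0,0.4],[[0,0,0],0,0.4],[[0,0,0],0,0.4],[[0,0,0.3],0,0.4],[[0,0,0.6],0,0.4],[[0,0,1],0,0.4],[[0,0,1],0,0.4],[[0,0,1],0,0.4],[[0,0,1],0,0.4],[[0,0,0.3],0,0.4]])

```text
t: 13.43
eef_pos: [526.8, 353.9, 414.4]
tcp_rot: [-3.138, -0.005, -0.169]
ft_force: [0.6, 0.6, 0.1]
opening: 0.699
grip_force: 0.0
```

Call:
move_arm(commands=[[[0,-0.4,0],0,-1],[[0,-0.8,0],0,-1],[[0,-1,0],0,-1],[[0,-1,0],0,-1],[[0,-1,0],0,-1],[[0,-1,0],0,-1],[[0,-1,0],0,-1],[[0,-1,0],0,-1],[[0,-1,0],0,-1],[[0,-1,0],0,-1],[[0,-1,0],0,-1],[[0,-1,0],0,-1],[[0,-1,0],0,-1],[[0,-1,0],0,-1],[[0,-1,0],0,-1],[[0,-1,0],0,-1],[[0,-1,0],0,-1],[[0,-1,0],0,-1],[[0,-1,0],0,-1],[[0,-1,0],0,-1]])

```text
t: 15.1
eef_pos: [525.8, -224.0, 407.5]
tcp_rot: [-3.141, 0.002, -0.17]
ft_force: [-0.2, 0.4, 0.2]
opening: 0.004
grip_force: 0.0
```

Call:
move_arm(commands=[[[-0.1,-1,0],0,-1],[[-0.1,-1,0],0,-1],[[-0.1,-1,0],0,-1],[[0,-0.8,0],0,-1],[[0,-0.3,0],0,-1],[[0,0,0],0,-1],[[0,0,0],0,-1],[[0,0,0],0,-1],[[0,0,0],0,-1]])

```text
t: 15.85
eef_pos: [518.0, -343.9, 408.9]
tcp_rot: [-3.141, 0.0, -0.168]
ft_force: [0.4, -0.5, -0.8]
opening: 0.006
grip_force: 0.0
```

```bash
python3 - <<'E'
from h import *
P={n:read_camera(n) for n in("scene","top")}
s=env.state();print(s["eef_pos"],s["opening"],s["t"])
k=lambda n,x,y:cv2.resize(P[n]["image"][y:y+100,x:x+100,::-1],(400,400),interpolation=cv2.INTER_CUBIC)
cv2.imwrite("pics/e.png",np.hstack([k("scene",320,100),k("top",85,140)]))
E
```

```text
[ 518.06887875 -344.10877583  409.13026993] 0.0044001574108093406 15.95
```

View pics/e.png

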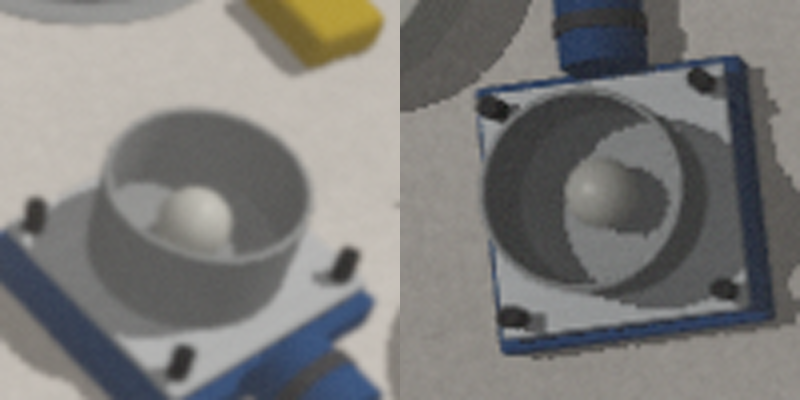

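The white ball is resting on the pot floor, at crop (195,220) in the scene view and (605,190) in the top view. Next is the lever.

Call:
move_arm(commands=[[[-0.05,-0.15,-0.5],0,-1],[[0,0,-1],0,-1],[[0,0,-1],0,-1],[[0,0,-0.35],0,-1],[[0,0,0],0,-1],[[0,0,0],0,-1],[[0,0,0],0,-1]])

```text
t: 16.53
eef_pos: [516.8, -349.7, 325.1]
tcp_rot: [3.14, -0.002, -0.169]
ft_force: [-0.1, -0.4, 1.0]
opening: 0.005
grip_force: 0.0
```

Call:
move_arm(commands=[[[0,0,-0.15],0,-1],[[0,0,-0.15],0,-1],[[0,0,-0.15],0,-1],[[0,0,-0.15],0,-1],[[0,0,-0.15],0,-1],[[0,0,0],0,-1],[[0,0,0],0,-1],[[0,0,0],0,-1]])

```text
t: 17.2
eef_pos: [516.4, -349.8, 301.2]
tcp_rot: [3.141, -0.0, -0.169]
ft_force: [1.2, -2.3, 5.1]
opening: 0.0
grip_force: 2.4
```

Call:
move_arm(commands=[[[0,0,-0.1],0,-1],[[0,0,-0.1],0,-1],[[0,0,-0.1],0,-1],[[0,0,-0.09],0,-1],[[0,0,0],0,-1],[[0,0,0],0,-1],[[0,0,0],0,-1],[[0,0,0],0,-1]])

```text
t: 17.87
eef_pos: [516.5, -350.1, 289.9]
tcp_rot: [3.14, -0.001, -0.169]
ft_force: [0.2, -4.6, 6.2]
opening: 0.001
grip_force: 3.4
```

```bash
python3 - <<'E'
from h import *
P={n:read_camera(n) for n in("scene","top")}
s=env.state();print(s["eef_pos"],s["ft_force"],s["t"])
k=lambda n,x,y:cv2.resize(P[n]["image"][y:y+60,x:x+80,::-1],(800,600),interpolation=cv2.INTER_CUBIC)
cv2.imwrite("pics/f.png",k("scene",75,215))
save(P["scene"],"g")
E
```

```text
[ 516.45670854 -350.04938546  289.88597935] [ 1.4439734  -4.82231794  6.05937248] 17.9667
```

View pics/f.png

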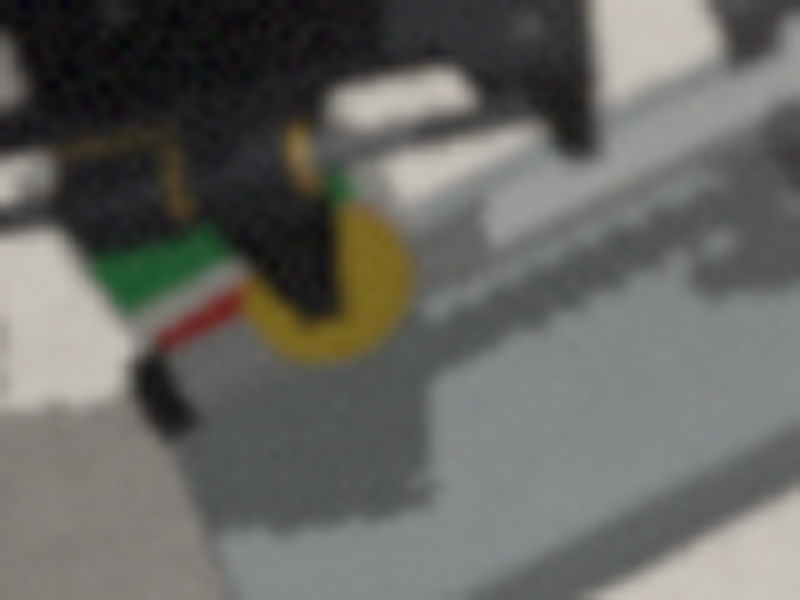

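The fingertip is pressing near the middle of the yellow pad, whose centre is at about crop (328,280), raw (107.8,243). I'll check that pad height against the expected 99 mm.

```bash
python3 - <<'E'
from h import *
p=read_camera("scene")
for z,dy in((107,-5.5),(103,-6.2),(99,-7),(95,-7.3)): print(z,proj(p,[516.1-.1*dy,-343.2+dy,z]))
im=p["image"].astype(int); m=((im[:,:,0]-im[:,:,2]>70)&(im[:,:,1]-im[:,:,2]>40)).astype(np.uint8); m[:215]=0;m[265:]=0;m[:,:90]=0;m[:,122:]=0
c=max(cv2.findContours(m,0,2)[0],key=cv2.contourArea);print(cv2.boundingRect(c))
s=env.state();print(s["eef_pos"],s["ft_force"],s["t"])
E
```

```text
107 [[106.57032267 241.01388808]]
103 [[106.83274649 241.97950031]]
99 [[107.05146308 242.9575303 ]]
95 [[107.47813467 243.83364104]]
(99, 237, 16, 14)
[ 516.45368032 -350.05486736  289.91882406] [ 1.08325154 -4.20409584  7.14570912] 18.0167
```

```bash
python3 -c "
from cell import env
print(env.job_done())"
```

```text
the job is handed in; nothing more can be done
None
```

The white ball is set down on the pot floor, and the gripper is holding the lever level at about half travel (tip near 100 mm, about 7 N); I handed the job in at about 18 s, and no verdict came back.

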